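Close the push-and-turn cap on the tablet jar

ROBOT

A 6-joint arm with a two-finger parallel gripper is mounted at the origin on a cart in front of the work surface, level with it; the furniture and walls round the work are solid. World frame = base frame: x ahead of the robot, y to its left, z up, the work surface at z = 0. Lengths are in mm, angles in degrees, forces in N, time in s.
With the tool pointing down it reaches from about 325 to 775 mm from the base axis. Payload 5.5 kg.
Tool frame: the origin (TCP) lies between the finger pads; the fingertips stand 11 mm ahead of it and the grasp point (between the pads) lies 8 mm behind it; x points along the fingers, y is the direction in which the jaws open and shut, and the axes are right-handed (so a half turn about x gives the same grasp; the last joint's range is limited). The gripper opens to 88 mm and grips with 3 to 60 N. Pads are 20 mm wide; open, the fingers measure 115 mm over their backs; the gripper's body (75 mm by 178 mm) begins 61 mm behind the grasp point.
Start: joints at [-75.957, 5.22, 70.514, -0, 104.267, -3.249], TCP at [178.343, -572.896, 207.631] pointing down, gripper open.
Joint ranges: [-164.24, 164.24], [-49.07, 125.15], [9.68, 141.18], [-86.29, 266.29], [3.28, 154.24], [-151.56, 151.56]. Speed limits (degrees/s): [147.25, 147.25, 172.46, 180, 180, 180].

INTERFACE

Orientations are given as a 3x3 rotation matrix whose columns are the frame's x, y, z axes.
In Python, from workcell import * gives the robot as it stands.
- The arm moves only by the tool apply_moves, never from a script. Its argument "motion" is text: rows parted by semicolons, each of 7 numbers parted by spaces: the shift along the tool's x, y, z in mm, then the turn, a rotation vector about the tool's x, y, z in degrees, then the finger opening in mm, from 0 to 87.8. In form: x y z wx wy wz fingers; .... A call has 1 to 5 rows; each row is the pose to reach, as a shift and turn from the pose measured when the call began, along the tool's axes at that moment; what a row does not reach only later rows make up. A row lasts 1/12 s, in which the tool goes at most 41.7 mm and 7.16 degrees, less where a joint would pass 70% of its speed; a pose out of reach is approached as far as the arm can. A call with a gripper value outside its range is refused whole. The fingers move at their own pace and stop on an object; the grip force is fixed at half the most. Time passes only in rows, so rows that repeat a pose let the fingers close. It gives the time, the measured TCP pose, the force and the opening at its end, in the units of the state.
- observe(): the state, without advancing time (a new reading comes with each control period).
- get_image(name): name is "side" or "top"; returns the picture (384x512x3 uint8, red, green, blue); there is no depth.
- camera_model(name): a dict with "fx", "fy", "cx", "cy" (pixels), "k1" (the pictures are not rectified: a ray, as slopes to the right and down, at radius r is drawn at 1 + k1 r^2 times it, then the intrinsics apply), "R" (3x3) and "t" (3): a world point X has camera coordinates R X + t. Camera axes: x right, y down, z forward; pixel columns grow to the right and rows downward; lengths in mm; the calibration is good to about 2 mm. A picture is of the moment at which its call begins. camera_model takes no time and is no camera call.
- finish_job(): hands the job in, once; it reports no verdict.
Trained networks look in the newest picture that a camera, given by its name, has taken for a name from the list of things; names that differ only in an ending like _2 or _b are one class to them, and where a whole thing is asked for, a point or a joint stands for the part that bears it (a point fixed in the world has none). Each returns a list of dicts, best first, with "p" (0 to 1); they miss things now and then, are a little off and sometimes report something else, mostly with a low value. They report only what shows in the picture. A call takes as long as a camera call. They do not tell look-alikes from the thing itself.
- look_for(label, camera): "xy" ([column, row] in pixels, amid what is visible of it).
- place_of(label, camera): "xy" ([column, row] in pixels: a listed point, or the origin of a listed thing).
The state is a dict: "clock": time; "joints": joint angles; "qvel": joint speeds; "joint_efforts": joint torques, N m; "position": TCP position; "ee_rot": TCP orientation; "force": force on the tool from outside, world axes, zero at the start; "moment": the same for the moment, N m; "opening": opening from 0.0 (shut) to 1.0 (fully open).
Only numpy, scipy, OpenCV 4.12 (cv2) and the standard library are available. Lean on these libraries where they do the work, as an engineer would, in place of code of your own. Each camera call takes 0.05 s, during which the arm holds its last target. There are 200 camera calls.

TASK

Close the amber jar of vase-cleaning tablets with its blue child-safe cap: set the cap on the neck, feel for the slots, then press it down against its spring while turning it clockwise, so that its pins catch and it stays locked down when you let go. Work gently, never forcing the cap against the neck, and leave the other things on the table where they are.

Things in the scene. Friction and masses are not known exactly. Their poses are not given: they have to be found in the camera images.
- cap: Loose blue-and-white bayonet cap, 80 g, standing on the table. Origin: centre of its underside; z up its axis. White plug, radius 19.5, z 0 to 17.5, chamfered at the foot; two round pins on it; blue disc, radius 36, z 17.5 to 25; blue grip bar on top. Its own half turn makes no difference. Below, 'depth' is how far this origin lies below the top of the jar's rim.
- cap_bar (a point): Middle of the cap's grip bar (z = 39 in the cap). The bar is 46 long along the cap's x, 12 thick along its y, z 25 to 53 in the cap. Axes as the cap's.
- cap_pins (a point): Centre of the cap's two pins (z = 5 in the cap): 6 thick, sticking out of the plug along the cap's +x and -x to radius 29. Axes as the cap's.
- jar: Amber jar held upright in a wooden stand (104 x 104, 22 high) that does not move. Origin: centre of the stand's underside, on the table; z up along the jar's axis. On top is a grey neck collar, outer radius 34.5, mouth radius 22. Two white ribs on the shoulder, at the jar's +x and -x. The neck cracks if the cap bears on it with over 50 N.
- jar_rim (a point): On the jar's axis, 95 above its origin, axes as the jar's. The rim is a flat ledge, 4 thick. The neck is seated differently on every jar: the rim's top lies 0 to 7 above this point, which is not reported. Off the slots the cap's pins rest on the rim at depth 2 and cannot go lower.
- jar_slots (a point): The same point as jar_rim. Two slots, 10 wide at radius 26, opposite one another, cut the rim and let the pins through (play about 0.08 rad each way). The ribs (jar's x line) mark them only roughly: the collar is fitted by hand, so the slots lie up to 0.44 rad either side of the x line, not reported: find them by feel.
- jar_pad (a point): Rest place of the middle of the white spring pad inside the mouth, for the lowest neck: level with the rim's top. It carries the plug: about 1 N at first touch, 0.6 N more per mm. With the pins in the slots the cap can be pressed to depth 17.5, where its disc meets the rim and stops firmly (about 12 N of spring by then).
- jar_lock (a point): Where the locked cap's origin comes to lie for the lowest neck (83 above the jar's origin; up to 90 for the highest). To lock: from the slots, pressed to depth 15 to 17.5, turn clockwise seen from above until the pins, past a 3 mm ridge, meet an end stop, 0.5 to 0.7 rad on. Let go: the pad lifts it to depth 12, pins caught. Uncaught it pops up to depth 0 or less.
- mug_white: White mug, 74 x 105 x 83, at the back; bystander. Origin: centre of its foot.
- clip_jar: Clear clip-top jar of buttons, 73 x 68 x 88, back right; bystander. Origin: centre of its foot.
- tealight_0: Tealight in a metal cup, 38 across, 20 high, to the right; bystander. Origin: centre of its foot.
- tealight_1: Tealight in a metal cup, 38 across, 20 high, to the right; bystander. Origin: centre of its foot.
- matchbox: Matchbox, 36 x 55 x 16, between jar and tealights; bystander. Origin: centre of its underside.
- mug_ink_1: Dark blue mug, 72 x 103 x 85, at the back left; bystander. Origin: centre of its foot.
- secateurs: Secateurs with red handles, lying flat behind the soap boxes, 193 long; bystander. Origin: about the middle of its underside.
Not all that is in view belongs to the job. Of the things shaped like the cap, the blue one is meant.

How it is judged:
By the outcome, as a careful person would: the job done as asked, in the order asked, and still so for the second after the job is handed in, with the robot touching nothing.
It also fails if it takes over 72 s, if anything falls off the work surface, if the arm or the gripper's body presses on something with over 40 N, if the wrist force passes 120 N, or if a joint passes its speed limit or range.

## Working session

There is one attempt and no reset: what is moved stays moved. The work goes in short steps, Python scripts to look and compute and a tool call to move; the robot and the scene stay as the last step left them, time stands still between calls to the robot, and variables do not carry over. Pictures are saved under pics/ and viewed, about 8 in all and at most 12, crops included, and the job is handed in when it is done.

Besides the shell and the picture viewer there is one more tool, called after "Request:" as name(argument=value, ...) on one line, values as JSON. apply_moves: Moves the arm, as the interface text tells. Its arguments: {"type":"object","properties":{"motion":{"type":"string"}},"required":["motion"]}

```bash
mkdir -p pics
cat > h.py <<'E'
from workcell import *
import numpy as np, cv2
def ray(cam,xy):
    m=camera_model(cam);R=np.array(m["R"]);t=np.array(m["t"])
    d=np.array([(xy[0]-m["cx"])/m["fx"],(xy[1]-m["cy"])/m["fy"]]);u=d.copy()
    for _ in range(30): u=d/(1+m["k1"]*(u@u))
    v=R.T@np.array([u[0],u[1],1]);return -R.T@t,v
def at_z(cam,xy,z):
    c,v=ray(cam,xy);return c+v*(z-c[2])/v[2]
def proj(cam,X):
    m=camera_model(cam);p=np.array(m["R"])@np.array(X)+np.array(m["t"]);u=p[:2]/p[2]
    u=u*(1+m["k1"]*(u@u));return np.array([u[0]*m["fx"]+m["cx"],u[1]*m["fy"]+m["cy"]])
def tri(xa,xb,ca="side",cb="top"):
    c1,v1=ray(ca,xa);c2,v2=ray(cb,xb);A=np.stack([v1,-v2],1)
    s=np.linalg.lstsq(A,c2-c1,rcond=None)[0];a=c1+v1*s[0];b=c2+v2*s[1]
    return (a+b)/2,np.linalg.norm(a-b)
def save(cam,n):
    im=get_image(cam);cv2.imwrite(f"pics/{n}.png",im[:,:,::-1]);return im
E
python3 - <<'E'
from h import *
a=save("side","s0");b=save("top","t0")
cv2.imwrite("pics/both.png",cv2.resize(np.vstack([a,b])[:,:,::-1],(400*2,600*2))[:1,:1]) 
for c in("side","top"):
    m=camera_model(c);print(c,np.round(-np.array(m["R"]).T@np.array(m["t"])),m["fx"])
    for l in("cap","cap_bar","cap_pins","jar","jar_rim"):
        print(l,[(round(d["p"],2),np.round(d["xy"],1).tolist()) for d in place_of(l,c)][:4])
print(observe())
E
```

```text
side [1131. -705. 1062.] 416.9098681986428
cap [(0.8, [142.9, 241.7]), (0.65, [221.0, 246.6]), (0.6, [176.4, 273.9]), (0.58, [259.2, 230.1])]
cap_bar [(0.83, [221.4, 238.2]), (0.78, [140.3, 230.6]), (0.72, [260.1, 225.5])]
cap_pins [(0.87, [140.7, 240.3]), (0.83, [225.9, 246.6]), (0.66, [258.8, 231.9])]
jar [(0.56, [176.2, 211.3])]
jar_rim [(0.8, [170.8, 194.1])]
top [ 398.  -42. 1332.] 400.39041303576704
cap [(0.84, [282.3, 165.0]), (0.55, [317.6, 174.9]), (0.54, [357.9, 234.0])]
cap_bar [(0.88, [282.3, 160.1]), (0.78, [319.3, 173.6]), (0.71, [364.1, 234.7])]
cap_pins [(0.91, [316.7, 172.4]), (0.58, [282.5, 165.2]), (0.58, [360.9, 236.9])]
jar [(0.65, [324.7, 238.5]), (0.59, [360.7, 187.2])]
jar_rim [(0.77, [328.4, 235.0])]
{'clock': 0.6, 'joints': array([-7.59578701e+01,  5.21947007e+00,  7.05130586e+01,  2.85407384e-04,
        1.04266793e+02, -3.24880057e+00]), 'qvel': array([ 0.05440675, -0.08940048, -0.036708  ,  0.04213662, -0.02924144,
       -0.07783965]), 'joint_efforts': array([-4.57307578e-04, -4.45878124e+01, -4.06280923e+01,  6.97553996e-02,
        1.93255220e-02, -1.13830873e-05]), 'position': array([ 178.33747184, -572.90328578,  207.64150431]), 'ee_rot': array([[ 7.55490518e-06,  2.97224910e-01, -9.54807495e-01],
       [-1.03096187e-05, -9.54807495e-01, -2.97224911e-01],
       [-1.00000000e+00,  1.20892073e-05, -4.14920459e-06]]), 'force': array([0.85075204, 0.00808509, 0.39771818]), 'moment': array([-0.00898251, -0.03264269,  0.02084092]), 'opening': 1.0021986900823694}
```

View pics/s0.png

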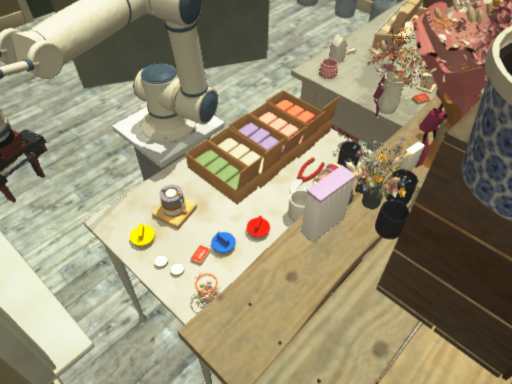

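View pics/t0.png

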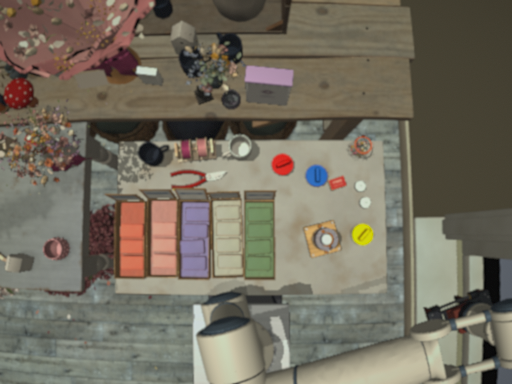

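The side view shows the blue cap at about (222,243) and the jar at (172,200). In the top view they are at (317,176) and (325,239). The yellow and red caps are look-alikes. Next I zoom in on both.

Run:
```python
from h import *
a=cv2.imread("pics/s0.png");b=cv2.imread("pics/t0.png")
def crop(im,c,w=26): x,y=c;return cv2.resize(im[y-w:y+w,x-w:x+w],(300,300),interpolation=cv2.INTER_CUBIC)
cv2.imwrite("pics/z.png",np.vstack([np.hstack([crop(a,(222,243)),crop(a,(174,203))]),np.hstack([crop(b,(317,176)),crop(b,(324,239))])]))
print("bar",tri([221.4,238.2],[319.3,173.6]),"rim",tri([170.8,194.1],[328.4,235.0]),"jar",tri([176.2,211.3],[324.7,238.5]))
# blue centroid
for n,im in(("side",a),("top",b)):
    hsv=cv2.cvtColor(im,cv2.COLOR_BGR2HSV);m=cv2.inRange(hsv,(100,140,60),(125,255,255))
    k,l,s,c=cv2.connectedComponentsWithStats(m)
    for i in range(1,k):
        if s[i,4]>60: print(n,s[i],c[i],at_z(n,c[i],28))
```

```text
bar (array([ 576.57286086, -257.08700453,   49.40989373]), np.float64(1.0512932956643732)) rim (array([ 378.40785982, -273.76124406,  103.42874547]), np.float64(0.8171706030104137)) jar (array([ 370.52553388, -272.46797125,   12.21414746]), np.float64(14.607017987214405))
side [212 232  23  21 345] [223.02028986 242.09565217] [ 578.8787071 -253.5825076   28.       ]
top [306 166  21  20 329] [316.13981763 175.41337386] [ 573.16963085 -250.46276819   28.        ]
```

View pics/z.png

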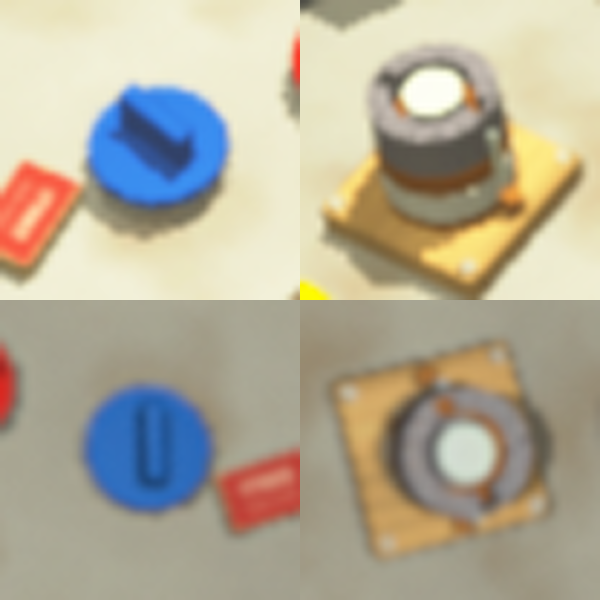

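The zoom shows the blue cap with its bar roughly along world x. The jar's pad is white, and the slot notches look visible in the top view: crop pixels (445,405) and (487,500), about 24° from world x. The ribs lie at about 12.5°. Next I refine by fitting both silhouettes.

```bash
cat > fit.py <<'E'
from h import *
from scipy.optimize import minimize
S=4
def blue(im):
    hsv=cv2.cvtColor(im,cv2.COLOR_BGR2HSV);return cv2.inRange(hsv,(100,130,50),(125,255,255))
th=np.linspace(0,2*np.pi,40)
def model(cam,p,win):
    x,y,z,a=p;x0,y0,w=win;M=np.zeros((w*S,w*S),np.uint8)
    ca,sa=np.cos(a),np.sin(a)
    def hull(P):
        q=np.array([proj(cam,[x+ca*u-sa*v,y+sa*u+ca*v,z+h]) for u,v,h in P])
        q=((q-[x0,y0]+.5)*S*16).astype(np.int32)
        cv2.fillConvexPoly(M,cv2.convexHull(q),255,shift=4)
    hull([(36*np.cos(t),36*np.sin(t),h) for t in th for h in(17.5,25)])
    hull([(u,v,h) for u in(-23,23) for v in(-6,6) for h in(25,53)])
    return cv2.resize(M,(w,w),interpolation=cv2.INTER_AREA).astype(float)/255
def softblue(im):
    f=cv2.GaussianBlur(im.astype(float),(1,1),0);return f
E
python3 - <<'E'
from fit import *
im={"side":cv2.imread("pics/s0.png"),"top":cv2.imread("pics/t0.png")}
for cam in im:
    q=proj(cam,[575,-252,28]);win=(int(q[0])-20,int(q[1])-20,40)
    B=blue(im[cam])[win[1]:win[1]+40,win[0]:win[0]+40]/255.
    best=None
    f=lambda p:((model(cam,[p[0],p[1],0,p[2]],win)-B)**2).sum()
    for a0 in(-.3,0,.3):
        r=minimize(f,[575,-252,a0],method="Nelder-Mead",options=dict(initial_simplex=[[575,-252,a0],[579,-252,a0],[575,-248,a0],[575,-252,a0+.2]]))
        if best is None or r.fun<best.fun: best=r
    print(cam,best.x[:2],np.degrees(best.x[2]),best.fun)
# pad: white
w={}
for cam,c in(("side",(171,193)),("top",(327,239))):
    I=im[cam].astype(float);g=I.min(2);k=12
    P=g[c[1]-k:c[1]+k+1,c[0]-k:c[0]+k+1];m=np.clip((P-150)/60,0,1) if cam=="side" else np.clip((P-140)/50,0,1)
    n,l,s,ce=cv2.connectedComponentsWithStats((m>.3).astype(np.uint8));i=l[k,k];ww=m*(l==i)
    yy,xx=np.mgrid[-k:k+1,-k:k+1];w[cam]=np.array([c[0]+(ww*xx).sum()/ww.sum(),c[1]+(ww*yy).sum()/ww.sum()]);print(cam,w[cam],s[i])
print("pad",tri(w["side"],w["top"]),at_z("top",w["top"],98),at_z("side",w["side"],98))
q=lambda x,y:(298+(x-300)/5.77,213+(y-300)/5.77)
for z,A,Bp in((98,(445,405),(487,500)),(30,(428,372),(462,525))):
    d=at_z("top",q(*A),z)-at_z("top",q(*Bp),z);print(np.degrees(np.arctan2(d[1],d[0])),np.linalg.norm(d),(at_z("top",q(*A),z)+at_z("top",q(*Bp),z))/2)
b=[at_z("top",(291+x/5.77,150+(y-300)/5.77),53) for x,y in((152,405),(152,488))];print("bar",b)
b=[at_z("side",(196+x/5.77,217+y/5.77),53) for x,y in((130,88),(190,150))];print("bar",b)
E
```

```text
Traceback (most recent call last):
  File "fit.py", line 15, in model
    hull([(u,v,h) for u in(-23,23) for v in(-6,6) for h in(25,53)])
    ~~~~^^^^^^^^^^^^^^^^^^^^^^^^^^^^^^^^^^^^^^^^^^^^^^^^^^^^^^^^^^^
  File "fit.py", line 11, in hull
    q=np.array([proj(cam,[x+ca*u-sa*v,y+sa*u+ca*v,z+h]) for u,v,h in P])
                ~~~~^^^^^^^^^^^^^^^^^^^^^^^^^^^^^^^^^^^
  File "h.py", line 11, in proj
    m=camera_model(cam);p=np.array(m["R"])@np.array(X)+np.array(m["t"]);u=p[:2]/p[2]
ValueError: time passes only in moves, steps and waits
```

```bash
sed -i 's/^def ray/import functools\n_cm=camera_model\ncamera_model=functools.lru_cache(None)(lambda n:_cm(n))\ndef ray/' h.py
cat > run.py <<'E'
from fit import *
im={"side":cv2.imread("pics/s0.png"),"top":cv2.imread("pics/t0.png")}
for cam in im:
    q=proj(cam,[575,-252,28]);win=(int(q[0])-20,int(q[1])-20,40)
    B=blue(im[cam])[win[1]:win[1]+40,win[0]:win[0]+40]/255.
    best=None
    f=lambda p:((model(cam,[p[0],p[1],0,p[2]],win)-B)**2).sum()
    for a0 in(-.3,0,.3):
        r=minimize(f,[575,-252,a0],method="Nelder-Mead",options=dict(initial_simplex=[[575,-252,a0],[579,-252,a0],[575,-248,a0],[575,-252,a0+.2]],maxiter=80))
        if best is None or r.fun<best.fun: best=r
    print(cam,best.x[:2],np.degrees(best.x[2]),best.fun)
w={}
for cam,c in(("side",(171,193)),("top",(327,239))):
    I=im[cam].astype(float);g=I.min(2);k=12
    P=g[c[1]-k:c[1]+k+1,c[0]-k:c[0]+k+1];m=np.clip((P-150)/60,0,1) if cam=="side" else np.clip((P-140)/50,0,1)
    n,l,s,ce=cv2.connectedComponentsWithStats((m>.3).astype(np.uint8));i=l[k,k];ww=m*(l==i)
    yy,xx=np.mgrid[-k:k+1,-k:k+1];w[cam]=np.array([c[0]+(ww*xx).sum()/ww.sum(),c[1]+(ww*yy).sum()/ww.sum()]);print(cam,w[cam],s[i])
print("pad",tri(w["side"],w["top"]),at_z("top",w["top"],98),at_z("side",w["side"],98))
q=lambda x,y:(298+(x-300)/5.77,213+(y-300)/5.77)
for z,A,Bp in((98,(445,405),(487,500)),(30,(428,372),(462,525))):
    d=at_z("top",q(*A),z)-at_z("top",q(*Bp),z);print(np.degrees(np.arctan2(d[1],d[0])),np.linalg.norm(d),(at_z("top",q(*A),z)+at_z("top",q(*Bp),z))/2)
print("bar",[at_z("top",(291+x/5.77,150+(y-300)/5.77),53) for x,y in((152,405),(152,488))])
print("bar",[at_z("side",(196+x/5.77,217+y/5.77),53) for x,y in((130,88),(190,150))])
E
python3 run.py
```

```text
side [ 572.89925757 -249.38745266] 42.02053299035511 36.99367935409458
top [ 575.554094   -251.43301745] -0.513153152523492 32.596539792387546
side [170.49109415 192.43053435] [ 7  8 10  8 70]
top [326.2508931  239.01374004] [ 7  7 10 11 82]
pad (array([ 366.48536124, -267.57930913,   96.59203122]), np.float64(0.7131085827684929)) [ 366.29548721 -267.60308332   98.        ] [ 367.8686226  -267.97101238   98.        ]
23.40064436626591 55.34352576721061 [ 365.01015115 -269.20948796   98.        ]
11.949193139515764 88.02183686651854 [ 365.55582109 -269.83287087   30.        ]
bar [array([ 593.39247757, -250.85813354,   53.        ]), array([ 546.48732487, -249.93712803,   53.        ])]
bar [array([ 557.29820466, -249.44466537,   53.        ]), array([ 606.92216986, -254.92533792,   53.        ])]
```

Request:
apply_moves(motion="67 -190 -475 19 0 0 87;67 -190 -475 19 0 0 87;67 -190 -475 19 0 0 87;67 -190 -475 19 0 0 87;67 -190 -475 19 0 0 87")

```text
clock: 1.02
position: [337.3, -443.4, 180.9]
ee_rot: [[0.0, -0.031, -1.0], [-0.0, -1.0, 0.031], [-1.0, 0.0, -0.0]]
force: [0.6, 0.1, -1.2]
opening: 0.994
```

```bash
cat > go.py <<'E'
import sys
from h import *
from scipy.spatial.transform import Rotation as Ro
def go(x,y,z,yaw):
    "tool delta to TCP pose, tool down, tool y at bar yaw-90"
    s=observe();R=np.array(s["ee_rot"]);p=np.array(s["position"])
    a=np.radians(yaw-90);Y=np.array([np.cos(a),np.sin(a),0]);X=np.array([0,0,-1.]);T=np.stack([X,Y,np.cross(X,Y)],1)
    print("pos",np.round(p,1),"baryaw %.1f"%(np.degrees(np.arctan2(R[1,1],R[0,1]))+90),"F",np.round(s["force"],1),"M",np.round(s["moment"],2),"open %.3f"%s["opening"],"t %.2f"%s["clock"],"j",np.round(s["joints"]))
    print("move",np.round(R.T@(np.array([x,y,z])-p),1),np.round(Ro.from_matrix(R.T@T).as_rotvec(degrees=True),1))
if __name__=="__main__": go(*map(float,sys.argv[1:5]))
E
python3 go.py 575 -251 100 -2
```

```text
pos [ 337.3 -443.4  180.9] baryaw -1.8 F [ 0.6  0.1 -1.2] M [ 0.01 -0.02 -0.02] open 0.994 t 1.02 j [-56.  -2.  80.   0. 101.  36.]
move [  81.  -199.7 -231.6] [ 0.2 -0.  -0. ]
```

Request:
apply_moves(motion="81 -200 -232 0 0 0 87;81 -200 -232 0 0 0 87;81 -200 -232 0 0 0 87;81 -200 -232 0 0 0 87;81 -200 -232 0 0 0 87")

```text
clock: 1.43
position: [494.1, -316.2, 127.8]
ee_rot: [[0.001, -0.031, -1.0], [-0.001, -1.0, 0.031], [-1.0, 0.001, -0.001]]
force: [-1.0, -0.6, 0.9]
opening: 0.993
```

```bash
python3 go.py 575 -251 75 -2
```

```text
pos [ 494.1 -316.2  127.8] baryaw -1.8 F [-1.  -0.6  0.9] M [-0.02  0.   -0.04] open 0.993 t 1.43 j [-36.   3.  81.  -0.  96.  56.]
move [ 52.8 -67.8 -78.8] [ 0.2 -0.  -0. ]
```

Request:
apply_moves(motion="53 -68 -79 0 0 0 87;53 -68 -79 0 0 0 87;53 -68 -79 0 0 0 87;53 -68 -79 0 0 0 87;53 -68 -79 0 0 0 87")

```text
clock: 1.85
position: [575.2, -249.0, 72.9]
ee_rot: [[-0.002, -0.028, -1.0], [0.001, -1.0, 0.028], [-1.0, -0.0, 0.002]]
force: [-0.9, -0.7, -0.0]
opening: 0.989
```

```bash
python3 go.py 575 -251 38 -2
python3 - <<'E'
from h import *
a=save("side","s1");b=save("top","t1")
def crop(im,c,w=30): x,y=c;return cv2.resize(im[y-w:y+w,x-w:x+w,::-1],(390,390),interpolation=cv2.INTER_CUBIC)
cv2.imwrite("pics/z1.png",np.hstack([crop(a,(222,235)),crop(b,(317,176))]))
E
```

```text
pos [ 575.2 -249.    72.9] baryaw -1.6 F [-0.9 -0.7 -0. ] M [-0.03  0.04  0.01] open 0.989 t 1.85 j [-26.  10.  79.  -0.  91.  65.]
move [34.9  2.   0.1] [0.4 0.1 0. ]
```

View pics/z1.png

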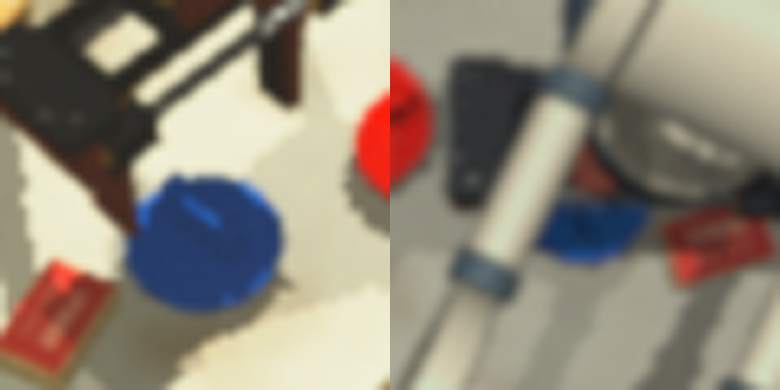

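In the side crop the fingers straddle the bar, with tips near (285,90) and (130,220), clear of the matchbox and red cap. Now I descend.

Request:
apply_moves(motion="18 1 0 0 0 0 87;35 2 0 0 0 0 87;35 2 0 0 0 0 50;35 2 0 0 0 0 30;35 2 0 0 0 0 20")

```text
clock: 2.37
position: [575.0, -254.6, 42.3]
ee_rot: [[0.003, -0.032, -0.999], [-0.003, -0.999, 0.032], [-1.0, 0.003, -0.003]]
force: [0.8, 0.3, -1.1]
opening: 0.802
```

```bash
python3 go.py 575 -251 38 -2
```

```text
pos [ 575.  -254.6   42.3] baryaw -1.9 F [ 0.8  0.3 -1.1] M [0.06 0.02 0.05] open 0.802 t 2.37 j [-27.  11.  81.  -0.  88.  65.]
move [ 4.3 -3.6  0.1] [ 0.1 -0.2 -0.1]
```

Request:
apply_moves(motion="4 -3.5 0 0 0 0 60;4 -3.5 0 0 0 0 50;4 -3.5 0 0 0 0 40;4 -3.5 0 0 0 0 35;4 -3.5 0 0 0 0 30")

```text
clock: 2.78
position: [575.3, -251.1, 38.6]
ee_rot: [[0.003, -0.032, -0.999], [-0.003, -0.999, 0.032], [-1.0, 0.003, -0.003]]
force: [-0.7, -0.7, 0.4]
opening: 0.422
```

```bash
python3 go.py 575 -251 38 -2
```

```text
pos [ 575.3 -251.1   38.6] baryaw -1.8 F [-0.7 -0.7  0.4] M [ 0.04 -0.03 -0.01] open 0.422 t 2.78 j [-27.  11.  81.  -0.  87.  65.]
move [ 0.6 -0.1  0.3] [ 0.2 -0.2 -0.2]
```

Request:
apply_moves(motion="0 0 0 0 0 0 20;0 0 0 0 0 0 10;0 0 0 0 0 0 4;0 0 0 0 0 0 4;0 0 0 0 0 0 4")

```text
clock: 3.2
position: [575.3, -251.1, 38.5]
ee_rot: [[0.003, -0.032, -0.999], [-0.003, -0.999, 0.032], [-1.0, 0.003, -0.003]]
force: [-0.4, -0.5, 0.0]
opening: 0.063
```

Request:
apply_moves(motion="0 0 0 0 0 0 4;0 0 0 0 0 0 4;0 0 0 0 0 0 4")

```text
clock: 3.45
position: [575.2, -251.1, 38.5]
ee_rot: [[0.003, -0.032, -0.999], [-0.003, -0.999, 0.032], [-1.0, 0.003, -0.003]]
force: [-0.4, -0.2, 0.8]
opening: 0.043
```

```bash
python3 go.py 575 -251 175 12
```

```text
pos [ 575.2 -251.1   38.5] baryaw -1.9 F [-0.4 -0.2  0.8] M [0.06 0.02 0.  ] open 0.043 t 3.45 j [-27.  11.  81.  -0.  87.  65.]
move [-136.5    0.3   -0.2] [-13.9  -0.2  -0.2]
```

The fingers closed to 4 mm, so they missed the bar. I need to look.

Run:
```python
from h import *
a=save("side","s2");b=save("top","t2")
def crop(im,c,w=30): x,y=c;return cv2.resize(im[y-w:y+w,x-w:x+w,::-1],(390,390),interpolation=cv2.INTER_CUBIC)
cv2.imwrite("pics/z2.png",np.hstack([crop(a,(222,235)),crop(b,(317,176))]))
print(observe()["joints"],proj("side",observe()["position"]),proj("top",observe()["position"]))
```

```text
[-2.66486843e+01  1.10235549e+01  8.13586197e+01 -6.32905399e-02
  8.73742206e+01  6.52010043e+01] [222.59676242 238.85727124] [316.82350971 174.34626942]
```

View pics/z2.png

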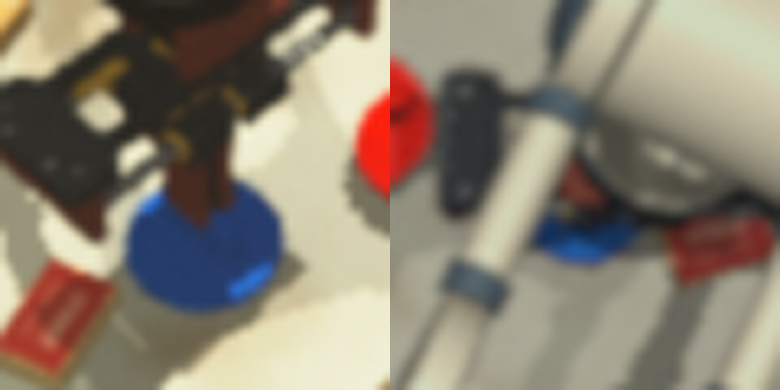

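```bash
cat > run2.py <<'E'
from fit import *
im={"side":cv2.imread("pics/s0.png"),"top":cv2.imread("pics/t0.png")}
W={};B={}
for cam in im:
    q=proj(cam,[575,-252,28]);W[cam]=(int(q[0])-20,int(q[1])-20,40);w=W[cam]
    B[cam]=blue(im[cam])[w[1]:w[1]+40,w[0]:w[0]+40]/255.
f=lambda p:sum(((model(c,p,W[c])-B[c])**2).sum() for c in im)
for a0 in(-.2,.1):
    p=np.array([575,-252,0,a0]);r=minimize(f,p,method="Nelder-Mead",options=dict(initial_simplex=[p]+[p+d for d in np.diag([4,4,8,.2])],maxiter=150))
    print(r.x,np.degrees(r.x[3]),r.fun)
print([(B[c].sum(),model(c,r.x,W[c]).sum()) for c in im])
b=cv2.imread("pics/s2.png")
x0,y0,_=W["side"];x0+=2;y0-=6
o=np.hstack([cv2.resize(cv2.convertScaleAbs(i[y0:y0+36,x0:x0+36],alpha=1.8,beta=10),(395,395),interpolation=cv2.INTER_LANCZOS4) for i in(im["side"],b)])
cv2.imwrite("pics/z3.png",o)
print("origin",x0,y0)
for u in((0,0,0),(-23,0,53),(23,0,53),(0,0,25)):
    print(u,(proj("side",[575+u[0],-251+u[1],u[2]])-[x0,y0])*395/36)
E
python3 run2.py
```

```text
[ 5.73537561e+02 -2.50050687e+02 -1.62546822e+00  1.23840255e-01] 7.095523925952245 75.20495194156094
[ 5.73482509e+02 -2.50478755e+02  4.45934711e-01  4.52056318e-01] 25.900919140553423 74.09265667051135
[(np.float64(371.0), np.float64(422.9647058823529)), (np.float64(337.0), np.float64(381.7137254901961))]
origin 204 215
(0, 0, 0) [211.14933852 341.40253444]
(-23, 0, 53) [141.70650761 181.6893722 ]
(23, 0, 53) [260.65629408 278.9155126 ]
(0, 0, 25) [206.29835974 289.67019465]
```

View pics/z3.png

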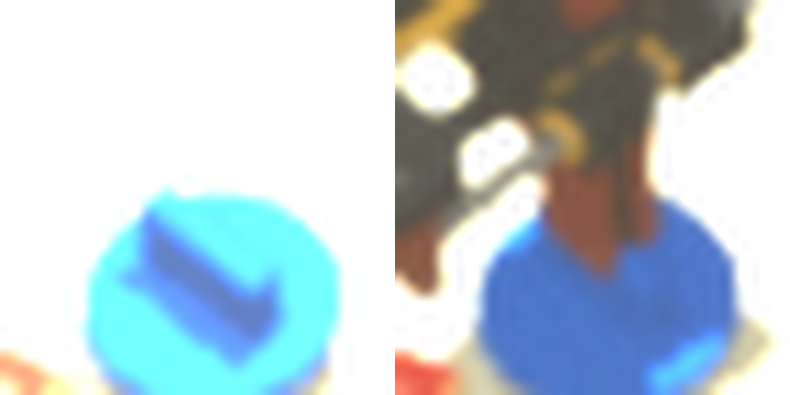

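The picture is ambiguous: the far finger's lower part seems hidden behind the bar, as if gripped. I test by closing fully and lifting a little.

Request:
apply_moves(motion="0 0 0 0 0 0 0;0 0 0 0 0 0 0;0 0 0 0 0 0 0;-4 0 0 0 0 0 0;-8 0 0 0 0 0 0")

```text
clock: 3.97
position: [575.0, -251.0, 46.6]
ee_rot: [[0.003, -0.032, -0.999], [-0.003, -0.999, 0.032], [-1.0, 0.002, -0.003]]
force: [0.1, 0.5, 1.4]
opening: 0.004
```

```bash
python3 go.py 575 -251 80 -2
```

```text
pos [ 575.  -251.    46.6] baryaw -1.8 F [0.1 0.5 1.4] M [ 0.03  0.02 -0.02] open 0.004 t 3.97 j [-27.  11.  81.  -0.  88.  65.]
move [-33.4   0.1  -0. ] [ 0.2 -0.2 -0.1]
```

Request:
apply_moves(motion="-35 0 0 0 0 0 0;-55 0 0 0 0 0 0;-55 -20 50 0 0 0 0;-55 -60 90 0 0 0 0;-55 -100 90 0 0 0 0")

```text
clock: 4.38
position: [491.7, -167.4, 101.7]
ee_rot: [[0.002, -0.036, -0.999], [-0.004, -0.999, 0.036], [-1.0, 0.004, -0.002]]
force: [-0.4, 1.0, 0.7]
opening: 0.006
```

```bash
python3 go.py 575 -251 80 -2
python3 - <<'E'
from h import *
a=save("side","s4");b=save("top","t4")
def crop(im,c,w=30): x,y=c;return cv2.resize(im[y-w:y+w,x-w:x+w,::-1],(390,390),interpolation=cv2.INTER_CUBIC)
cv2.imwrite("pics/z4.png",np.hstack([crop(a,(222,235)),crop(b,(317,176))]))
E
```

```text
pos [ 491.7 -167.4  101.7] baryaw -2.1 F [-0.4  1.   0.7] M [0.05 0.01 0.04] open 0.006 t 4.38 j [-22.  -7.  93.  -0.  93.  70.]
move [ 22.2  80.5 -86.2] [-0.1 -0.1 -0.2]
```

View pics/z4.png

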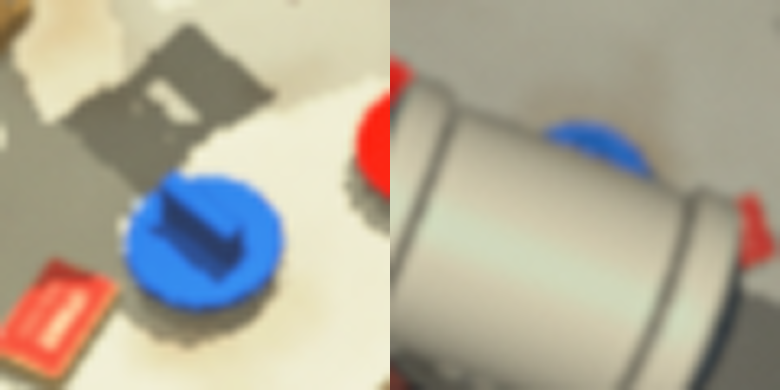

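Run:
```python
from h import *
for z in(45,62,80,100):
    print(z,[((proj("side",[575+dx,-249+dy,z])-[192,205])*6.5).round() for dy in(-57,-44,44,57) for dx in (0,)], [((proj("side",[575+dx,-249+44,z])-[192,205])*6.5).round() for dx in (-10,10)])
print("closed, z3 right panel coords (offset 395):")
for z in(27,40,55,70): print(z,[((proj("side",[575+dx,-251+dy,z])-[204,215])*395/36).round()+[395,0] for dy in(-15,-2,2,15) for dx in(-10,10)])
```

```text
45 [array([108., 286.]), array([129., 268.]), array([270., 152.]), array([290., 135.])] [array([255., 140.]), array([285., 164.])]
62 [array([105., 264.]), array([127., 246.]), array([269., 130.]), array([289., 113.])] [array([254., 118.]), array([284., 142.])]
80 [array([101., 241.]), array([124., 223.]), array([267., 106.]), array([288.,  89.])] [array([252.,  94.]), array([283., 118.])]
100 [array([ 98., 214.]), array([120., 196.]), array([266.,  79.]), array([286.,  62.])] [array([250.,  66.]), array([282.,  91.])]
closed, z3 right panel coords (offset 395):
27 [array([535., 298.]), array([586., 340.]), array([570., 269.]), array([621., 311.]), array([581., 260.]), array([632., 302.]), array([615., 232.]), array([666., 273.])]
40 [array([532., 270.]), array([583., 313.]), array([567., 241.]), array([619., 284.]), array([578., 232.]), array([629., 275.]), array([613., 204.]), array([664., 245.])]
55 [array([528., 238.]), array([580., 281.]), array([564., 209.]), array([616., 251.]), array([575., 200.]), array([627., 242.]), array([610., 171.]), array([662., 213.])]
70 [array([525., 205.]), array([577., 248.]), array([561., 176.]), array([613., 218.]), array([572., 167.]), array([624., 209.]), array([607., 138.]), array([659., 180.])]
```

The cap has not moved, and comparing projections suggests the real fingertips sit well above where the stated geometry puts them. I'll go back part-open over the bar and descend by feel.

Request:
apply_moves(motion="0 40 -43 0 0 0 40;0 80 -86 0 0 0 40;15 80 -86 0 0 0 40;22 80 -86 0 0 0 40;22 80 -86 0 0 0 40")

```text
clock: 4.9
position: [575.3, -245.5, 76.4]
ee_rot: [[-0.002, -0.031, -1.0], [0.002, -1.0, 0.031], [-1.0, -0.001, 0.002]]
force: [-0.7, 0.6, -0.4]
opening: 0.343
```

```bash
python3 go.py 575 -251 38 -2
```

```text
pos [ 575.3 -245.5   76.4] baryaw -1.8 F [-0.7  0.6 -0.4] M [0.02 0.02 0.03] open 0.343 t 4.90 j [-26.  10.  79.   0.  92.  66.]
move [38.4  5.6  0. ] [0.2 0.1 0.1]
```

Request:
apply_moves(motion="0 5.5 0 0 0 0 46;0 5.5 0 0 0 0 46;12 5.5 0 0 0 0 46;24 5.5 0 0 0 0 46;36 5.5 0 0 0 0 46")

```text
clock: 5.32
position: [575.0, -250.6, 40.1]
ee_rot: [[-0.001, -0.03, -1.0], [0.001, -1.0, 0.03], [-1.0, -0.001, 0.001]]
force: [-0.4, 0.4, 0.3]
opening: 0.524
```

```bash
python3 go.py 575 -251 30 -2
```

```text
pos [ 575.  -250.6   40.1] baryaw -1.7 F [-0.4  0.4  0.3] M [-0.01  0.01  0.02] open 0.524 t 5.32 j [-27.  11.  81.   0.  88.  65.]
move [10.1  0.4 -0. ] [0.3 0.  0.1]
```

Request:
apply_moves(motion="2 0.4 0 0 0 0 46;4 0.4 0 0 0 0 46;5.5 0.4 0 0 0 0 46;5.5 0.4 0 0 0 0 46")

```text
clock: 5.65
position: [575.0, -250.9, 34.6]
ee_rot: [[-0.001, -0.03, -1.0], [0.001, -1.0, 0.03], [-1.0, -0.001, 0.001]]
force: [-0.4, -1.1, -1.0]
opening: 0.524
```

Request:
apply_moves(motion="1.5 0 0 0 0 0 46;3 0 0 0 0 0 46;4.5 0 0 0 0 0 46;6 0 0 0 0 0 46;6 0 0 0 0 0 46")

```text
clock: 6.07
position: [574.8, -250.8, 28.2]
ee_rot: [[-0.001, -0.03, -1.0], [0.001, -1.0, 0.03], [-1.0, -0.001, 0.001]]
force: [0.3, 0.9, 0.3]
opening: 0.527
```

Request:
apply_moves(motion="1.5 0 0 0 0 0 46;3 0 0 0 0 0 46;4.5 0 0 0 0 0 46;6 0 0 0 0 0 46;6 0 0 0 0 0 46")

```text
clock: 6.48
position: [574.6, -250.7, 21.6]
ee_rot: [[-0.002, -0.03, -1.0], [0.002, -1.0, 0.03], [-1.0, -0.002, 0.002]]
force: [-0.2, 0.1, 0.2]
opening: 0.524
```

Request:
apply_moves(motion="1.5 0 0 0 0 0 46;3 0 0 0 0 0 46;4.5 0 0 0 0 0 46;5 0 0 0 0 0 46;5 0 0 0 0 0 46")

```text
clock: 6.9
position: [574.4, -250.6, 16.4]
ee_rot: [[-0.002, -0.03, -1.0], [0.002, -1.0, 0.03], [-1.0, -0.002, 0.002]]
force: [0.9, -0.5, 0.5]
opening: 0.522
```

Run:
```python
from h import *
a=save("side","s5")
x0,y0=202,209
cv2.imwrite("pics/z5.png",cv2.resize(cv2.convertScaleAbs(a[y0:y0+48,x0:x0+48,::-1],alpha=1.6,beta=20),(576,576),interpolation=cv2.INTER_LANCZOS4))
p=observe()["position"];print(p)
for z in(5.6,16,27,37,47,57): print(z,[((proj("side",[p[0]+dx,p[1]+dy,z])-[x0,y0])*12).round().tolist() for dy in(-23-13.5,-23,23,23+13.5) for dx in(-10,10)])
```

```text
[ 574.52465156 -250.64638683   16.56890667]
5.6 [[119.0, 497.0], [174.0, 544.0], [159.0, 464.0], [214.0, 511.0], [292.0, 353.0], [347.0, 398.0], [330.0, 322.0], [385.0, 366.0]]
16 [[116.0, 474.0], [172.0, 521.0], [156.0, 441.0], [212.0, 487.0], [290.0, 330.0], [345.0, 375.0], [328.0, 298.0], [383.0, 342.0]]
27 [[113.0, 449.0], [169.0, 496.0], [153.0, 415.0], [209.0, 462.0], [288.0, 304.0], [343.0, 349.0], [326.0, 272.0], [382.0, 317.0]]
37 [[110.0, 426.0], [166.0, 473.0], [151.0, 392.0], [207.0, 439.0], [286.0, 281.0], [342.0, 326.0], [325.0, 249.0], [381.0, 294.0]]
47 [[107.0, 403.0], [163.0, 450.0], [148.0, 369.0], [204.0, 416.0], [284.0, 257.0], [340.0, 303.0], [323.0, 225.0], [379.0, 270.0]]
57 [[104.0, 379.0], [160.0, 427.0], [145.0, 345.0], [202.0, 392.0], [282.0, 234.0], [339.0, 279.0], [321.0, 202.0], [378.0, 246.0]]
```

View pics/z5.png

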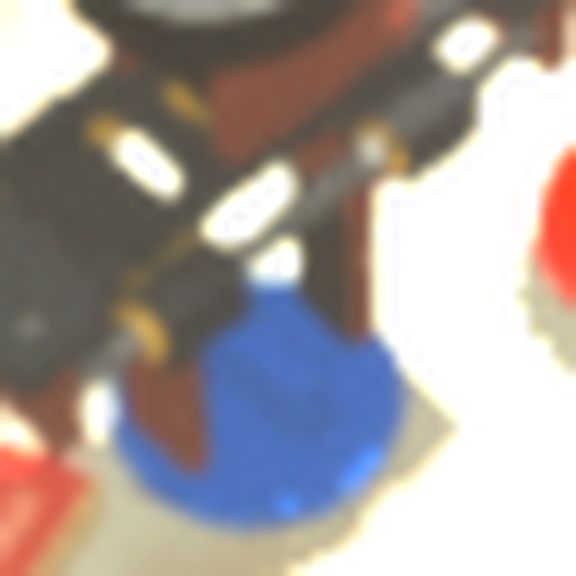

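The picture shows the fingertips near (200,465) and (350,335), at a height of about 27–31, just above the disc on either side of the bar. The tips therefore sit about 12 mm short of the TCP, not 11 mm ahead of it as stated. Closing now.

Request:
apply_moves(motion="0 0 0 0 0 0 30;0 0 0 0 0 0 20;0 0 0 0 0 0 12;0 0 0 0 0 0 5;0 0 0 0 0 0 3")

```text
clock: 7.37
position: [574.5, -250.7, 16.6]
ee_rot: [[-0.002, -0.03, -1.0], [0.002, -1.0, 0.03], [-1.0, -0.002, 0.002]]
force: [0.2, -0.1, 0.7]
opening: 0.184
```

Request:
apply_moves(motion="0 0 0 0 0 0 3;0 0 0 0 0 0 3;0 0 0 0 0 0 3")

```text
clock: 7.62
position: [574.5, -250.7, 16.6]
ee_rot: [[-0.002, -0.03, -1.0], [0.002, -1.0, 0.03], [-1.0, -0.001, 0.002]]
force: [0.2, -0.1, 0.3]
opening: 0.138
```

```bash
python3 go.py 575 -251 155 -2
```

```text
pos [ 574.5 -250.7   16.6] baryaw -1.7 F [ 0.2 -0.1  0.3] M [-0.05  0.04  0.01] open 0.138 t 7.62 j [-27.  12.  82.   0.  86.  65.]
move [-1.384e+02  1.000e-01 -2.000e-01] [0.3 0.1 0.1]
```

The opening is 12 mm, so the bar is gripped. Lifting.

Request:
apply_moves(motion="-20 0 0 0 0 0 3;-60 0 0 0 0 0 3;-100 0 0 0 0 0 3;-140 0 0 0 0 0 3;-140 0 0 0 0 0 3")

```text
clock: 8.03
position: [577.8, -252.3, 167.6]
ee_rot: [[0.012, -0.03, -0.999], [-0.005, -1.0, 0.03], [-1.0, 0.005, -0.012]]
force: [1.4, -1.2, 1.2]
opening: 0.132
```

```bash
python3 go.py 366.5 -268.5 150 34
```

```text
pos [ 577.8 -252.3  167.6] baryaw -1.7 F [ 1.4 -1.2  1.2] M [0.06 0.   0.04] open 0.132 t 8.03 j [-27.   9.  71.   0. 100.  65.]
move [ 15.2  22.5 210.9] [-35.7  -0.6  -0.5]
```

Request:
apply_moves(motion="15 23 211 -36 -0.5 -0.5 3;15 23 211 -36 -0.5 -0.5 3;15 23 211 -36 -0.5 -0.5 3;15 23 211 -36 -0.5 -0.5 3;15 23 211 -36 -0.5 -0.5 3")

```text
clock: 8.45
position: [366.2, -268.6, 149.5]
ee_rot: [[0.0, 0.564, -0.826], [0.001, -0.826, -0.564], [-1.0, -0.0, -0.001]]
force: [-0.3, -0.4, 0.6]
opening: 0.132
```

Request:
apply_moves(motion="0 0 0 0 0 0 3")

```text
clock: 8.53
position: [361.0, -268.8, 148.9]
ee_rot: [[-0.002, 0.568, -0.823], [0.0, -0.823, -0.568], [-1.0, -0.001, 0.002]]
force: [-0.7, -0.5, -1.1]
opening: 0.136
```

```bash
python3 go.py 366.5 -268.5 150 34
```

```text
pos [ 361.  -268.8  148.9] baryaw 34.6 F [-0.7 -0.5 -1.1] M [-0.05 -0.05 -0.04] open 0.136 t 8.53 j [-41. -18.  98.  -0. 100.  14.]
move [-1.1  2.9 -4.7] [0.6 0.1 0.1]
```

Request:
apply_moves(motion="-1 3 -4.7 0.6 0 0 3;-1 3 -4.7 0.6 0 0 3;-1 3 -4.7 0.6 0 0 3")

```text
clock: 8.78
position: [367.6, -268.6, 150.1]
ee_rot: [[-0.002, 0.559, -0.829], [0.0, -0.829, -0.559], [-1.0, -0.001, 0.001]]
force: [0.6, -0.7, -0.5]
opening: 0.134
```

```bash
python3 go.py 366.5 -268.5 130 34
python3 - <<'E'
from h import *
a=save("side","s6");b=save("top","t6")
p=observe()["position"];print(p)
sc=8
def crop(im,c,w=24): x,y=c;return cv2.resize(cv2.convertScaleAbs(im[y-w:y+w,x-w:x+w,::-1],alpha=1.4,beta=10),(w*2*sc,w*2*sc),interpolation=cv2.INTER_CUBIC)
def pt(o,cam,c,P,col,w=24):
    q=(np.array([proj(cam,x) for x in P])-np.array(c)+w+.5)*sc;cv2.polylines(o,[q.astype(np.int32)],True,col,1)
t=np.linspace(0,2*np.pi,50)
circ=lambda x,y,z,r:[(x+r*np.cos(u),y+r*np.sin(u),z) for u in t]
c=(171,185);o=crop(a,c);cz=p[2]-16.6
pt(o,"side",c,circ(p[0],p[1],cz+25,36),(0,255,0));pt(o,"side",c,circ(p[0],p[1],cz,19.5),(0,255,0));pt(o,"side",c,circ(366.5,-268.5,98,34.5),(0,0,255))
c2=(327,239);o2=crop(cv2.imread("pics/t0.png")[:,:,::-1],c2)
pt(o2,"top",c2,circ(366.5,-268.5,98,34.5),(0,0,255));pt(o2,"top",c2,circ(366.5,-268.5,98,22),(0,0,255))
cv2.imwrite("pics/z6.png",np.hstack([o,o2]))
E
```

```text
pos [ 367.6 -268.6  150.1] baryaw 34.0 F [ 0.6 -0.7 -0.5] M [-0.01 -0.    0.06] open 0.134 t 8.78 j [-40. -18.  98.  -0. 100.  16.]
move [20.1 -0.7  0.8] [-0.   0.1  0.1]
[ 367.60856233 -268.45193925  149.81722386]
```

View pics/z6.png

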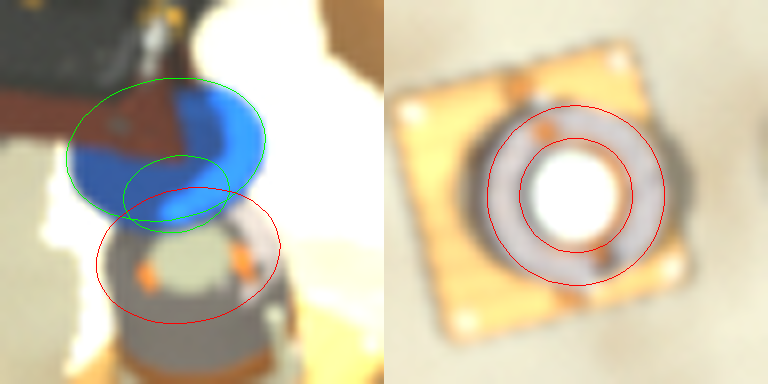

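The side view shows the cap exactly under its predicted outline. The pad and slots show the jar centred near (367,-268), with the slot line at about 25°. Descending toward the rim, off-slot at 34°.

Request:
apply_moves(motion="10 -0.4 0.5 0 0 0 3;20 -0.4 0.5 0 0 0 3;28 -0.4 0.5 0 0 0 3;28 -0.4 0.5 0 0 0 3;28 -0.4 0.5 0 0 0 3")

```text
clock: 9.3
position: [366.5, -267.9, 120.4]
ee_rot: [[-0.004, 0.56, -0.828], [0.002, -0.828, -0.56], [-1.0, -0.004, 0.002]]
force: [0.1, -0.2, -2.2]
opening: 0.137
```

Request:
apply_moves(motion="1 0 0 0 0 0 3;2 0 0 0 0 0 3;3 0 0 0 0 0 3;4 0 0 0 0 0 3;4 0 0 0 0 0 3")

```text
clock: 9.72
position: [366.5, -267.9, 116.5]
ee_rot: [[-0.004, 0.56, -0.828], [0.002, -0.828, -0.56], [-1.0, -0.004, 0.002]]
force: [-0.1, 0.0, -0.3]
opening: 0.134
```

```bash
python3 go.py 367.2 -268.3 116 34
```

```text
pos [ 366.5 -267.9  116.5] baryaw 34.1 F [-0.1  0.  -0.3] M [ 0.02 -0.01  0.01] open 0.134 t 9.72 j [-40. -17. 101.  -0.  97.  16.]
move [ 0.5  0.7 -0.4] [0.1 0.1 0.2]
```

Request:
apply_moves(motion="0.7 0.4 0 0 0 0 3;1.3 0.7 -0.4 0 0 0 3;2 0.7 -0.4 0 0 0 3;2 0.7 -0.4 0 0 0 3")

```text
clock: 10.05
position: [367.2, -268.2, 114.3]
ee_rot: [[-0.004, 0.56, -0.828], [0.002, -0.828, -0.56], [-1.0, -0.004, 0.002]]
force: [-0.0, -0.2, -1.1]
opening: 0.139
```

Request:
apply_moves(motion="0.7 0 0 0 0 0 3;1.3 0 0 0 0 0 3;2 0 0 0 0 0 3;2 0 0 0 0 0 3")

```text
clock: 10.38
position: [367.2, -268.3, 112.4]
ee_rot: [[-0.004, 0.56, -0.828], [0.002, -0.828, -0.56], [-1.0, -0.004, 0.002]]
force: [0.3, 0.4, 0.0]
opening: 0.132
```

Request:
apply_moves(motion="0.5 0 0 0 0 0 3;1 0 0 0 0 0 3;1.5 0 0 0 0 0 3;1.5 0 0 0 0 0 3")

```text
clock: 10.72
position: [367.2, -268.3, 111.2]
ee_rot: [[-0.004, 0.56, -0.828], [0.002, -0.828, -0.56], [-1.0, -0.004, 0.002]]
force: [-1.6, 0.8, 3.2]
opening: 0.135
```

Request:
apply_moves(motion="0.4 0 0 0 0 0 3;0.8 0 0 0 0 0 3;1.2 0 0 0 0 0 3;1.2 0 0 0 0 0 3")

```text
clock: 11.05
position: [367.3, -268.4, 110.9]
ee_rot: [[-0.003, 0.56, -0.828], [0.001, -0.828, -0.56], [-1.0, -0.003, 0.002]]
force: [-1.8, 0.9, 6.6]
opening: 0.134
```

Firm contact at cap height 94.4, so the rim is at about 96.4 with the pins at depth 2. Now I turn clockwise under a light press to feel for the slot.

Request:
apply_moves(motion="0.7 0 0 2 0 0 3;0.8 0 0 4 0 0 3;1 0 0 6 0 0 3;1.2 0 0 8 0 0 3;1.2 0 0 9 0 0 3")

```text
clock: 11.47
position: [367.7, -268.8, 110.1]
ee_rot: [[-0.002, 0.422, -0.907], [0.0, -0.907, -0.422], [-1.0, -0.001, 0.002]]
force: [0.9, -0.5, 2.1]
opening: 0.135
```

```bash
python3 go.py 367.2 -268.3 110 24
```

```text
pos [ 367.7 -268.8  110.1] baryaw 25.0 F [ 0.9 -0.5  2.1] M [-0.17 -0.    0.05] open 0.135 t 11.47 j [-40. -17. 101.  -0.  96.  25.]
move [ 0.1 -0.7  0.3] [1.  0.1 0. ]
```

Request:
apply_moves(motion="0.7 0 0 0 0 0 3;1.4 0 0 0.5 0 0 3;2 0 0 0.5 0 0 3;2.6 0 0 0.5 0 0 3")

```text
clock: 11.8
position: [367.8, -268.8, 108.6]
ee_rot: [[-0.001, 0.415, -0.91], [-0.001, -0.91, -0.415], [-1.0, -0.0, 0.001]]
force: [-2.0, 2.4, 9.6]
opening: 0.132
```

```bash
python3 go.py 367.2 -268.3 110 24
```

```text
pos [ 367.8 -268.8  108.6] baryaw 24.5 F [-2.   2.4  9.6] M [0.48 0.5  0.04] open 0.132 t 11.80 j [-40. -17. 102.  -0.  96.  25.]
move [-1.4 -0.8  0.4] [0.5 0.1 0. ]
```

Depth is 4.4, so the pins are partly in, but there is some side load pushing −x,+y. I back off slightly, shift that way, and press again.

Request:
apply_moves(motion="-0.8 -0.6 0.2 0 0 0 3;-0.8 -1.1 0.4 0 0 0 3;-0.4 -1.1 0.4 0 0 0 3;0.2 -1.1 0.4 0 0 0 3;0.6 -1.1 0.4 0 0 0 3")

```text
clock: 12.22
position: [367.2, -268.0, 108.1]
ee_rot: [[-0.001, 0.415, -0.91], [-0.001, -0.91, -0.415], [-1.0, 0.0, 0.001]]
force: [1.2, -0.1, 3.9]
opening: 0.132
```

```bash
python3 go.py 367.2 -268.3 107 24
```

```text
pos [ 367.2 -268.   108.1] baryaw 24.5 F [ 1.2 -0.1  3.9] M [-0.2  -0.16 -0.03] open 0.132 t 12.22 j [-40. -17. 102.  -0.  96.  25.]
move [1.1 0.2 0.1] [ 0.5  0.1 -0. ]
```

The force now equals the spring alone (3.9 N at depth 4.9), so the pins are in the slots. Pressing on in steps.

Request:
apply_moves(motion="0.8 0 0 0 0 0 3;1.6 0 0 0 0 0 3;2.4 0 0 0 0 0 3;3.2 0 0 0 0 0 3;4 0 0 0 0 0 3")

```text
clock: 12.63
position: [367.2, -268.1, 104.3]
ee_rot: [[-0.001, 0.415, -0.91], [-0.001, -0.91, -0.415], [-1.0, 0.001, 0.001]]
force: [-0.7, -0.4, 5.5]
opening: 0.137
```

```bash
python3 go.py 367.2 -268.0 97 24.5
```

```text
pos [ 367.2 -268.1  104.3] baryaw 24.5 F [-0.7 -0.4  5.5] M [-0.1  -0.03 -0.02] open 0.137 t 12.63 j [-40. -17. 102.  -0.  95.  25.]
move [ 7.3 -0.1 -0. ] [ 0.  0. -0.]
```

Request:
apply_moves(motion="1 0 0 0 0 0 3;2 0 0 0 0 0 3;3 0 0 0 0 0 3;4 0 0 0 0 0 3;5 0 0 0 0 0 3")

```text
clock: 13.05
position: [367.3, -268.1, 99.9]
ee_rot: [[-0.0, 0.415, -0.91], [-0.001, -0.91, -0.415], [-1.0, 0.001, 0.001]]
force: [-0.4, 0.0, 7.3]
opening: 0.136
```

Request:
apply_moves(motion="0.7 0 0 0 0 0 3;1.4 0 0 0 0 0 3;2 0 0 0 0 0 3;2.4 0 0 0 0 0 3;2.4 0 0 0 0 0 3")

```text
clock: 13.47
position: [367.3, -268.1, 98.3]
ee_rot: [[0.0, 0.415, -0.91], [-0.001, -0.91, -0.415], [-1.0, 0.001, 0.0]]
force: [-0.9, -0.3, 8.6]
opening: 0.137
```

```bash
python3 go.py 367.2 -268.0 96.8 24.5
```

```text
pos [ 367.3 -268.1   98.3] baryaw 24.5 F [-0.9 -0.3  8.6] M [0.16 0.29 0.04] open 0.137 t 13.47 j [-40. -17. 103.  -0.  95.  25.]
move [ 1.5 -0.1  0. ] [ 0.   0.  -0.1]
```

Request:
apply_moves(motion="0.6 0 0 0 0 0 3;1.2 0 0 0 0 0 3;1.8 0 0 0 0 0 3;2.2 0 0 0 0 0 3;2.2 0 0 0 0 0 3")

```text
clock: 13.88
position: [367.3, -268.1, 97.1]
ee_rot: [[0.001, 0.415, -0.91], [-0.002, -0.91, -0.415], [-1.0, 0.002, 0.0]]
force: [-0.4, 1.0, 9.8]
opening: 0.136
```

Request:
apply_moves(motion="0.5 0 0 0 0 0 3;1 0 0 0 0 0 3;1.5 0 0 0 0 0 3;1.5 0 0 0 0 0 3")

```text
clock: 14.22
position: [367.3, -268.1, 96.6]
ee_rot: [[0.001, 0.415, -0.91], [-0.002, -0.91, -0.415], [-1.0, 0.002, 0.0]]
force: [-1.7, 0.8, 9.2]
opening: 0.135
```

```bash
python3 go.py 367.2 -268.0 96.8 24.5
```

```text
pos [ 367.3 -268.1   96.6] baryaw 24.5 F [-1.7  0.8  9.2] M [ 0.21  0.3  -0.  ] open 0.135 t 14.22 j [-40. -17. 103.  -0.  94.  25.]
move [-0.2 -0.1  0. ] [ 0.   0.  -0.1]
```

Request:
apply_moves(motion="1.5 0 0 0 0 0 3;1.7 0 0 3 0 0 3;1.7 0 0 7 0 0 3;1.7 0 0 11 0 0 3;1.7 0 0 15 0 0 3")

```text
clock: 14.63
position: [367.6, -268.5, 96.3]
ee_rot: [[0.002, 0.162, -0.987], [-0.004, -0.987, -0.162], [-1.0, 0.004, -0.001]]
force: [-0.5, -0.8, 10.0]
opening: 0.132
```

```bash
python3 go.py 367.2 -268.0 96.3 -16
```

```text
pos [ 367.6 -268.5   96.3] baryaw 9.3 F [-0.5 -0.8 10. ] M [0.04 0.2  0.07] open 0.132 t 14.63 j [-40. -17. 103.  -0.  94.  40.]
move [ 0.  -0.5  0.3] [25.3 -0.1 -0.2]
```

Request:
apply_moves(motion="1.6 -0.2 0.1 3 0 0 3;1.6 -0.5 0.3 6 0 0 3;1.6 -0.5 0.3 9 0 0 3;1.6 -0.5 0.3 12 0 0 3;1.6 -0.5 0.3 15 0 0 3")

```text
clock: 15.05
position: [367.4, -268.6, 96.2]
ee_rot: [[0.003, -0.101, -0.995], [-0.005, -0.995, 0.101], [-1.0, 0.005, -0.004]]
force: [-0.2, -0.8, 9.7]
opening: 0.135
```

```bash
python3 go.py 367.2 -268.0 96.3 -16
```

```text
pos [ 367.4 -268.6   96.2] baryaw -5.8 F [-0.2 -0.8  9.7] M [-0.02  0.18  0.11] open 0.135 t 15.05 j [-40. -18. 103.  -0.  94.  55.]
move [-0.1 -0.6  0.3] [10.2 -0.2 -0.3]
```

Request:
apply_moves(motion="1.6 -0.3 0.2 2 0 0 3;1.6 -0.5 0.3 4 0 0 3;1.6 -0.5 0.3 6 0 0 3;1.6 -0.5 0.3 7 0 0 3")

```text
clock: 15.38
position: [367.7, -268.1, 96.1]
ee_rot: [[0.005, -0.222, -0.975], [-0.006, -0.975, 0.222], [-1.0, 0.005, -0.006]]
force: [0.2, 1.5, 11.6]
opening: 0.131
```

```bash
python3 go.py 367.2 -268.0 96.3 -16
```

```text
pos [ 367.7 -268.1   96.1] baryaw -12.9 F [ 0.2  1.5 11.6] M [0.35 0.07 0.6 ] open 0.131 t 15.38 j [-40. -18. 103.  -0.  94.  63.]
move [-0.2  0.   0.5] [ 3.1 -0.4 -0.3]
```

Request:
apply_moves(motion="1.4 0 0 1 0 0 3;1.4 0 0 2 0 0 3;1.4 0 0 3 0 0 3")

```text
clock: 15.63
position: [367.8, -268.1, 96.1]
ee_rot: [[0.006, -0.272, -0.962], [-0.007, -0.962, 0.272], [-1.0, 0.005, -0.007]]
force: [-1.4, 0.3, 10.4]
opening: 0.141
```

```bash
python3 go.py 367.2 -268.0 96.3 -16
```

```text
pos [ 367.8 -268.1   96.1] baryaw -15.8 F [-1.4  0.3 10.4] M [0.27 0.06 0.81] open 0.141 t 15.63 j [-40. -18. 103.  -0.  94.  65.]
move [-0.2  0.1  0.6] [ 0.2 -0.4 -0.3]
```

Torque is rising (0.8 N m) at about 0.68 rad, which is the end stop. Now I ease up gently, still holding, to feel whether it is caught.

Request:
apply_moves(motion="-0.5 0 0 0 0 0 3;-1.5 0 0 -1 0 0 3;-2.5 0 0 -1 0 0 3;-3.5 0 0 -1 0 0 3;-4.2 0 0 -1 0 0 3")

```text
clock: 16.05
position: [367.6, -267.7, 98.6]
ee_rot: [[0.004, -0.255, -0.967], [-0.005, -0.967, 0.255], [-1.0, 0.004, -0.005]]
force: [3.9, -2.6, -7.8]
opening: 0.139
```

```bash
python3 go.py 367.2 -268.0 101 -16
```

```text
pos [ 367.6 -267.7   98.6] baryaw -14.8 F [ 3.9 -2.6 -7.8] M [-0.48 -0.76  0.59] open 0.139 t 16.05 j [-40. -18. 103.  -0.  94.  64.]
move [-2.4  0.4  0.3] [ 1.2 -0.3 -0.2]
```

Pulling up shows the cap holding at about depth 14.4, not 12, so the pins may be on the ridge. I press fully to the disc stop and turn further.

Request:
apply_moves(motion="1.5 0.2 0.2 0 0 0 3;3 0.4 0.3 0 0 0 3;4.2 0.4 0.3 0 0 0 3;5 0.4 0.3 0 0 0 3;5 0.4 0.3 0 0 0 3")

```text
clock: 16.47
position: [368.2, -268.4, 98.4]
ee_rot: [[0.008, -0.255, -0.967], [-0.008, -0.967, 0.254], [-1.0, 0.005, -0.01]]
force: [-1.9, 3.9, 19.7]
opening: 0.142
```

```bash
python3 go.py 367.2 -268.0 101 -16
```

```text
pos [ 368.2 -268.4   98.4] baryaw -14.7 F [-1.9  3.9 19.7] M [0.83 0.62 0.59] open 0.142 t 16.47 j [-40. -18. 103.  -0.  94.  64.]
move [-2.6 -0.1  1. ] [ 1.3 -0.6 -0.3]
```

Request:
apply_moves(motion="0.2 0 0 -1 0 0 3;0 0 0 -2 0 0 3;0 0 0 -3 0 0 3;0 0 0 -3 0 0 3")

```text
clock: 16.8
position: [368.1, -268.1, 100.1]
ee_rot: [[0.009, -0.202, -0.979], [-0.008, -0.979, 0.202], [-1.0, 0.006, -0.01]]
force: [-2.5, 2.5, 9.5]
opening: 0.134
```

```bash
python3 go.py 367.2 -268.0 101 -16
```

```text
pos [ 368.1 -268.1  100.1] baryaw -11.7 F [-2.5  2.5  9.5] M [0.67 0.54 0.25] open 0.134 t 16.80 j [-40. -18. 103.  -0.  94.  61.]
move [-0.9  0.1  0.9] [ 4.3 -0.6 -0.3]
```

Request:
apply_moves(motion="0 0 0 -1 0 0 3;-0.7 0 0 -1.5 0 0 3;-1.4 0 0 -1.5 0 0 3;-2 0 0 -1.5 0 0 3;-2 0 0 -1.5 0 0 3")

```text
clock: 17.22
position: [367.9, -267.9, 101.6]
ee_rot: [[0.008, -0.177, -0.984], [-0.007, -0.984, 0.177], [-1.0, 0.005, -0.009]]
force: [0.1, 1.2, 1.2]
opening: 0.135
```

```bash
python3 go.py 367.2 -268.0 101 -16
python3 - <<'E'
from h import *
a=save("side","s7");p=observe()["position"]
c=(171,190);w=24;sc=16
o=cv2.resize(cv2.convertScaleAbs(a[c[1]-w:c[1]+w,c[0]-w:c[0]+w,::-1],alpha=1.4,beta=10),(600,600),interpolation=cv2.INTER_CUBIC)
t=np.linspace(0,2*np.pi,60)
for z,col in((96.4-12+25,(0,255,0)),(96.4-17+25,(0,0,255))):
    q=(np.array([proj("side",(367.2+36*np.cos(u),-268+36*np.sin(u),z)) for u in t])-np.array(c)+w+.5)*600/(2*w);cv2.polylines(o,[q.astype(np.int32)],True,col,1)
cv2.imwrite("pics/z7.png",o)
E
```

```text
pos [ 367.9 -267.9  101.6] baryaw -10.2 F [0.1 1.2 1.2] M [ 0.43  0.23 -0.  ] open 0.135 t 17.22 j [-40. -18. 103.  -0.  95.  60.]
move [0.5 0.2 0.7] [ 5.8 -0.5 -0.3]
```

View pics/z7.png

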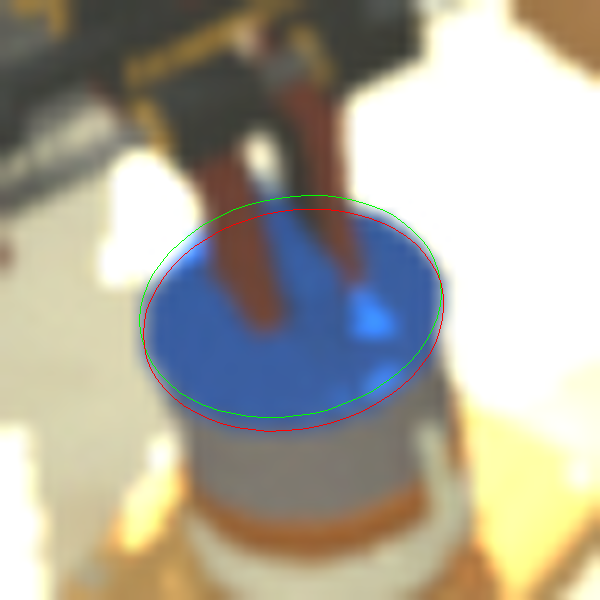

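The load has dropped to about 1 N at nominal depth 11.4, so the pins carry the spring. The disc outline in the picture is seated on the collar. I check that the ridge holds with a gentle lift and a small counter-clockwise nudge.

Request:
apply_moves(motion="-0.5 0 0 0 0 0 3;-0.8 0 0 -2 0 0 3;-0.8 0 0 -4 0 0 3;-0.8 0 0 -5 0 0 3;-0.8 0 0 -5 0 0 3")

```text
clock: 17.68
position: [367.7, -268.3, 101.7]
ee_rot: [[0.007, -0.091, -0.996], [-0.007, -0.996, 0.091], [-1.0, 0.007, -0.008]]
force: [1.4, -2.9, -2.6]
opening: 0.137
```

```bash
python3 go.py 367.2 -268.0 101 -12
```

```text
pos [ 367.7 -268.3  101.7] baryaw -5.2 F [ 1.4 -2.9 -2.6] M [-0.34 -0.03 -0.13] open 0.137 t 17.68 j [-40. -18. 103.  -0.  95.  55.]
move [ 0.7 -0.2  0.5] [ 6.8 -0.5 -0.3]
```

Request:
apply_moves(motion="0 0 0 -1 0 0 3;0 0 0 -2 0 0 3;0 0 0 -3 0 0 3;0 0 0 -3 0 0 3")

```text
clock: 18.02
position: [367.7, -268.2, 101.6]
ee_rot: [[0.007, -0.037, -0.999], [-0.007, -0.999, 0.037], [-1.0, 0.007, -0.008]]
force: [0.8, -1.4, -1.2]
opening: 0.136
```

```bash
python3 go.py 367.2 -268.0 101 -12
```

```text
pos [ 367.7 -268.2  101.6] baryaw -2.1 F [ 0.8 -1.4 -1.2] M [-0.06  0.01 -0.12] open 0.136 t 18.02 j [-40. -18. 103.  -0.  95.  52.]
move [ 0.6 -0.2  0.5] [ 9.9 -0.5 -0.3]
```

There is only about 0.12 N m of friction down to −2°, and vertically it is caught. The earlier torque came at depth ~17, below the ridge, so it was the end stop. I press again, return to the stop, unload and release.

Request:
apply_moves(motion="1.5 -0.2 0.4 0 0 0 3;3 -0.2 0.4 0 0 0 3;4.5 -0.2 0.4 0 0 0 3;6 -0.2 0.4 0 0 0 3;6 -0.2 0.4 2 0 0 3")

```text
clock: 18.43
position: [367.8, -268.4, 97.6]
ee_rot: [[0.009, -0.072, -0.997], [-0.009, -0.997, 0.072], [-1.0, 0.008, -0.01]]
force: [-1.0, 0.1, 8.6]
opening: 0.131
```

```bash
python3 go.py 367.2 -268.0 96.5 -12
```

```text
pos [ 367.8 -268.4   97.6] baryaw -4.1 F [-1.   0.1  8.6] M [0.21 0.39 0.04] open 0.131 t 18.43 j [-40. -18. 103.  -0.  94.  54.]
move [ 1.1 -0.4  0.6] [ 7.9 -0.6 -0.4]
```

Request:
apply_moves(motion="2.2 -0.2 0.3 0 0 0 3;2.4 -0.4 0.5 3 0 0 3;2.4 -0.4 0.5 6 0 0 3;2.4 -0.4 0.5 8 0 0 3;2.4 -0.4 0.5 9.5 0 0 3")

```text
clock: 18.85
position: [368.1, -268.2, 97.6]
ee_rot: [[0.012, -0.236, -0.972], [-0.011, -0.972, 0.236], [-1.0, 0.008, -0.014]]
force: [-2.1, 1.6, 9.3]
opening: 0.138
```

```bash
python3 go.py 367.2 -268.0 96.5 -12
```

```text
pos [ 368.1 -268.2   97.6] baryaw -13.7 F [-2.1  1.6  9.3] M [0.36 0.25 0.59] open 0.138 t 18.85 j [-40. -18. 103.  -0.  94.  63.]
move [ 1.1 -0.   1. ] [-1.6 -0.8 -0.4]
```

Request:
apply_moves(motion="0 0 0 -1.5 0 0 3;-1 0 0.3 -2.5 0 0 3;-2 0 0.4 -2.5 0 0 3;-3 0 0.4 -2.5 0 0 3;-3.8 0 0.4 -2.5 0 0 3")

```text
clock: 19.27
position: [367.9, -267.9, 101.4]
ee_rot: [[0.012, -0.193, -0.981], [-0.01, -0.981, 0.193], [-1.0, 0.008, -0.014]]
force: [2.2, 0.8, -1.9]
opening: 0.137
```

```bash
python3 go.py 367.2 -268.0 101 -12
```

```text
pos [ 367.9 -267.9  101.4] baryaw -11.2 F [ 2.2  0.8 -1.9] M [ 0.08 -0.29  0.19] open 0.137 t 19.27 j [-40. -18. 103.   0.  94.  61.]
move [0.3 0.2 0.7] [ 0.8 -0.8 -0.4]
```

Caught again: it resists at 101.4, about depth 12. Opening the fingers and retreating upward.

Request:
apply_moves(motion="0.3 0 0 -0.5 0 0 20;0.3 0 0 -0.5 0 0 35;0.3 0 0 -0.5 0 0 45;0.3 0 0 -0.5 0 0 50;0.3 0 0 -0.5 0 0 50")

```text
clock: 19.68
position: [367.7, -267.9, 100.8]
ee_rot: [[0.012, -0.185, -0.983], [-0.01, -0.983, 0.185], [-1.0, 0.008, -0.014]]
force: [0.2, 0.4, -0.2]
opening: 0.477
```

Request:
apply_moves(motion="-15 0 0 0 0 0 50;-40 0 0 0 0 0 50;-75 0 0 0 0 0 50;-110 0 0 0 0 0 50;-130 0 0 0 0 0 50")

```text
clock: 20.1
position: [366.5, -267.0, 234.9]
ee_rot: [[0.015, -0.185, -0.983], [-0.013, -0.983, 0.185], [-1.0, 0.01, -0.017]]
force: [-0.4, -0.3, -0.3]
opening: 0.568
```

Request:
apply_moves(motion="-20 30 30 0 0 0 50;-20 70 30 0 0 0 50;-20 110 30 0 0 0 50;-20 150 30 0 0 0 50;-20 150 30 0 0 0 50")

```text
clock: 20.52
position: [306.6, -413.7, 253.3]
ee_rot: [[0.012, -0.191, -0.982], [-0.012, -0.982, 0.191], [-1.0, 0.01, -0.014]]
force: [-0.6, 0.7, -1.1]
opening: 0.573
```

```bash
python3 go.py 367.2 -268.0 101 -12
python3 - <<'E'
from h import *
a=save("side","s8");b=save("top","t8")
t=np.linspace(0,2*np.pi,60);O=[]
for cam,im,c in(("side",a,(171,190)),("top",b,(327,239))):
    w=24
    o=cv2.resize(cv2.convertScaleAbs(im[c[1]-w:c[1]+w,c[0]-w:c[0]+w,::-1],alpha=1.3,beta=10),(390,390),interpolation=cv2.INTER_CUBIC)
    for z,col in((96.4-12+25,(0,255,0)),(96.4+25,(0,0,255))):
        q=(np.array([proj(cam,(367.2+36*np.cos(u),-268+36*np.sin(u),z)) for u in t])-np.array(c)+w+.5)*390/(2*w);cv2.polylines(o,[q.astype(np.int32)],True,col,1)
    O.append(o)
cv2.imwrite("pics/z8.png",np.hstack(O))
E
```

```text
pos [ 306.6 -413.7  253.3] baryaw -11.0 F [-0.6  0.7 -1.1] M [0.1  0.03 0.03] open 0.573 t 20.52 j [-57.  -8.  79.   0. 108.  44.]
move [ 151.2 -156.1  -29.5] [ 1.  -0.8 -0.5]
```

View pics/z8.png

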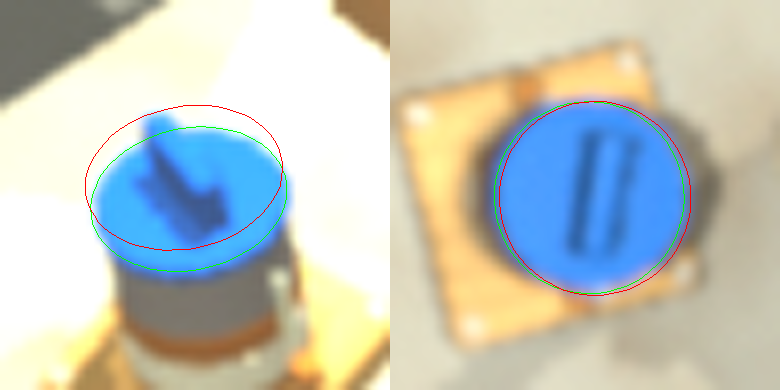

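The released cap lies on the depth-12 outline (green), well below the popped-up outline (red), with the bar at about −11°. Handing in.

```bash
python3 -c "
from workcell import *
print(finish_job())"
```

```text
the job is handed in; nothing more can be done
None
```

The blue cap is on the jar and stayed down when I let go. The job is handed in at about 20.6 s on the clock; no verdict came back.

**What I did:**
- I set the cap on the rim off the slots and turned it clockwise under a light press until the pins dropped in, at about 24.5°.
- I pressed it to about depth 16–17 at roughly 10 N, then turned it clockwise about 0.62 rad to the end stop.
- Then I eased it up and released it.

**Last checks:**
- **Lock:** With the cap still held, it resisted a gentle lift at about depth 12. After release, the side view shows it lying on the depth-12 outline, not popped up.
- **Force:** The highest downward reading was about 20 N, against the 50 N limit for the neck.
- **Other things on the table:** I felt no contact with any of them, but I did not compare all their positions at the end.

**What failed or disagreed:**
- **First grasp missed:** The fingertips turned out to sit about 12 mm behind the TCP, not 11 mm ahead of it as stated. I regrasped after descending by feel.
- **First ease-up jammed:** The cap stuck with turning torque still on it. I took the torque off and repeated the press and turn.
- **Ridge not felt:** While caught, the cap turned back about 10° with little resistance, so I never felt the ridge. I judged it passed because of the angle reached and the turning depth. I took the cap back to the end stop before letting go.

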